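Unscrew the sample jar's cap and set it in the dish

TASK

Open the amber sample jar that stands clamped on the bench: unscrew its orange cap (anticlockwise seen from above, about one and a quarter turns, so re-grip as often as you need) until the thread lets go, without wrenching it off, and lift it straight up clear of the jar. Then set the cap down upright, open end down, inside the shallow steel dish, lowering it rather than dropping it, and leave the bottles and the beaker where they stand.

Things in the scene. Friction and masses are not known exactly. Their poses are not given: they have to be found in the camera images.
- jar: amber glass sample jar, 66 mm across, fixed upright in an aluminium clamp block (96 x 96 x 14 mm, dark collar 80 mm across up to 40 mm high); neither moves. Origin on the worktop under the jar's axis, z up. Shoulder below 89 mm; a bead 38 mm across on the neck ends at 91.5 mm; mouth at 122 mm (neck 24 mm across, thread 34 mm across).
- cap_center (a point): centre, half-way up, of the orange ribbed screw cap: loose, round, 44 mm across, 44 mm high, 35 to 70 g, z up along its axis; a white bar mark along x on its top. At the start it is screwed on the jar, centre about 122 mm above the worktop, lower edge about 9 mm above the jar's bead. A light grip (10 to 15 N) turns it.
- dish_floor (a point): centre of the inner floor of a fixed shallow round steel dish, 112 mm across with a low rim 5.5 mm high; floor 3 mm above the worktop, flat out to a radius of 53 mm. A cap standing in it has its centre 22 mm above this point.
- beaker_glass_mid (a point): clear beaker 56 mm across, 70 mm high, loose; point half-way up. Bystander.
- red_bottle_mid (a point): white bottle with a red cap (the nearer of two), 56 mm across, 132 mm high, loose; point half-way up. Bystander.
- blue_bottle_mid (a point): clear bottle with a wide dark blue cap, 47 mm across, 122 mm high, loose; point half-way up. Bystander.
- cap: the same cap; origin at the centre of its open lower edge, z up. Right-hand thread, easy to turn: anticlockwise from above it rises 8 mm a turn and is free after 1.2 to 1.35 turns (7.5 to 8.5 rad) in all; further turning does no harm. 2 mm of axial play: in one grip the hand need hardly rise; let go, the cap rests on the thread where it was turned to. If lifting meets resistance it is not unscrewed.
- jar_mouth (a point): centre of the jar's mouth, 122 mm above the worktop.
There are look-alikes about, which are no part of the job. What is meant by the part that bears dish_floor is not green, and is the larger of those in its own colour.

How it is judged:
On the way:
1. the cap is off the thread: straight above the jar (within 25 mm of its axis), its lower edge at or above the mouth (z of cap in the frame of jar_mouth above 0 m and horizontal distance between cap and jar_mouth below 0.025 m), for 0.05 s.
At the end, for the whole second after the job is handed in: The cap stands upright (within 0.08 rad), open end down, flat on the floor of the steel dish, its axis within 34 mm of the dish's centre, at rest and released (horizontal distance between cap and dish_floor below 0.034 m and z of cap in the frame of dish_floor between -0.003 and 0.003 m and angle between cap's own z axis and vertical below 0.08 rad and linear speed of cap below 0.02 m/s and contact force between the fingers and cap below 0.05 N); the robot touches nothing.
It fails at once if the cap is wrenched: more than 120 N between cap and jar (contact force between cap and jar above 120 N).
It fails at once if the cap is dropped or thrown: it moves faster than 0.6 m/s out of the fingers (linear speed of cap above 0.6 m/s and contact force between the fingers and cap below 0.01 N).
It fails at once if a bystander is moved by more than 30 mm (distance of any of beaker_glass_mid, red_bottle_mid, blue_bottle_mid from where it was at the start of the episode above 0.03 m).
It also fails if it takes over 72 s, if anything falls off the work surface, if the arm or the gripper's body presses on something with over 40 N, if the wrist force passes 120 N, or if a joint passes its speed limit or range.

ROBOT

A 6-joint arm with a two-finger parallel gripper is mounted at the origin on a cart in front of the work surface, level with it; the furniture and walls round the work are solid. World frame = base frame: x ahead of the robot, y to its left, z up, the work surface at z = 0. Lengths are in m, angles in rad, forces in N, time in s.
With the tool pointing down it reaches from about 0.375 to 0.9 m from the base axis. Payload 3.1 kg.
Tool frame: the origin (TCP) lies midway between the tips of the shut fingers; the grasp point (between the pads) lies pinch_z behind it (pinch_z is the distance from the TCP to the grasp point, in m); y points along the fingers, z is the direction in which the jaws open and shut, and the axes are right-handed (so a half turn about y gives the same grasp; the last joint's range is limited). The gripper opens to 87 mm and grips with 3 to 60 N. Pads are 19 mm wide; open, the fingers measure 117 mm over their backs; the gripper's body (75 mm by 190 mm) begins 51 mm behind the grasp point.
Start: joints at [1.107, 0.527, 1.433, -0, 1.181, -0.178], TCP at [0.176, 0.6, 0.223] pointing down, gripper open.
Joint ranges: [-3.08, 3.08], [-0.75, 2.2], [0.22, 2.44], [-1.43, 4.57], [0, 2.65], [-2.85, 2.85]. Speed limits (rad/s): [2.79, 2.79, 3.14, 3.14, 3.14, 3.14].

INTERFACE

Orientations are given as a unit quaternion [x, y, z, w].
In Python, from rig import get_obs, camera, hand_in, pinch_z gives the robot as it stands. The module is installed in compiled form; this text tells all that it offers.
- The arm moves only by the tool arm_command, never from a script. Its argument "plan" is a list of rows, each a list of 2 entries, a list of its own where there are three numbers: the shift along the world's x, y, z in units of 25 mm (1.0 is 25 mm), then the turn about the world's z in units of 5 degrees (1.0 is 5 degrees). A call has 1 to 5 rows; each row is the pose to reach, as a shift and turn from the pose commanded when the call began; what a row does not reach only later rows make up. A row lasts 1/10 s, in which the tool goes at most 50 mm and 8.59 degrees, less where a joint would pass 70% of its speed; a pose out of reach is approached as far as the arm can. A call with a gripper value outside its range is refused whole. "fingers" is the opening, from -1 (shut) to 1 (fully open), set as the call begins (left out, the last holds). The fingers move at their own pace and stop on an object; "force" is the grip in N (left out, the last holds). Time passes only in rows, so rows that repeat a pose let the fingers close. It gives the time, the measured TCP pose, the force and the opening at its end, in the units of the state.
- get_obs(): the state, without advancing time (a new reading comes with each control period).
- camera(name): name is "scene" or "top" or "wrist"; returns a dict with "pixels" (400x640x3 uint8, red, green, blue), "camera_matrix" (3x3 intrinsics, pixels), "R" (3x3) and "t" (3): a world point X has camera coordinates R X + t. Camera axes: x right, y down, z forward; pixel columns grow to the right and rows downward; lengths in m; the calibration is good to about 2 mm. A picture is of the moment at which its call begins. There is no depth.
- hand_in(): hands the job in, once; it reports no verdict.
The state is a dict: "time": time; "q": joint angles; "joint_velocities": joint speeds; "joint_torque": joint torques, N m; "position": TCP position; "tool_rot": TCP orientation; "ft_force": force on the tool from outside, world axes, zero at the start; "moment": the same for the moment, N m; "grip_width": finger opening in m.
Only numpy, scipy, OpenCV 4.12 (cv2) and the standard library are available. Lean on these libraries where they do the work, as an engineer would, in place of code of your own. Each camera call takes 0.05 s, during which the arm holds its last target.

## Working session

There is one attempt and no reset: what is moved stays moved. The work goes in short steps, Python scripts to look and compute and a tool call to move; the robot and the scene stay as the last step left them, time stands still between calls to the robot, and variables do not carry over. Pictures are saved under pics/ and viewed, and the job is handed in when it is done.

Besides the shell and the picture viewer there is one more tool, called after ">>>" as name(argument=value, ...), one argument or row to a line, values as JSON. arm_command: Moves the arm, as the interface text tells. Its arguments: {"type":"object","properties":{"plan":{"type":"array"},"fingers":{"type":"number"},"force":{"type":"number"}},"required":["plan"]}

```bash
mkdir -p pics
python3 - <<'E'
from rig import get_obs,camera,pinch_z
import cv2,numpy as np
print(pinch_z); o=get_obs(); print(o)
for n in("scene","top","wrist"):
    c=camera(n); cv2.imwrite(f"pics/{n}0.png",c["pixels"][:,:,::-1]); np.savez(f"{n}0.npz",**c); print(n,c["camera_matrix"],c["R"],c["t"])
E
```

```text
0.0187
{'time': 0.0, 'q': array([ 1.10652737e+00,  5.28470285e-01,  1.43386560e+00, -1.03074789e-06,
        1.18137879e+00, -1.78482464e-01]), 'joint_velocities': array([ 0.00133839, -0.00053336,  0.0001571 ,  0.00126688, -0.0001371 ,
       -0.00078291]), 'joint_torque': array([ 1.09496097e-03, -4.40046501e+01, -1.76591116e+01,  6.33851672e-02,
        5.82985603e-02, -1.61246617e-04]), 'position': array([0.17583418, 0.59901764, 0.22158076]), 'tool_rot': array([ 0.7006116 , -0.10093375,  0.10046043, -0.69918772]), 'ft_force': array([-0.57076535, -0.78166464,  0.21484825]), 'moment': array([ 0.03454699,  0.00106158, -0.00855932]), 'grip_width': 0.08701572635678678}
scene [[392.9593348    0.         322.51055638]
 [  0.         392.9593348  202.6287712 ]
 [  0.           0.           1.        ]] [[ 0.56543317 -0.82451565  0.02143075]
 [-0.55743924 -0.40117099 -0.72685853]
 [ 0.60790363  0.39904359 -0.68645276]] [-0.41113554  0.37212332  0.64343763]
top [[405.49941687   0.         323.05863419]
 [  0.         405.49941687 203.05085472]
 [  0.           0.           1.        ]] [[ 0.00823905 -0.99987305 -0.01363828]
 [-0.99634001 -0.00704798 -0.08518752]
 [ 0.08508058  0.01429023 -0.99627159]] [-0.08254438  0.6004636   1.0451697 ]
wrist [[357.3413423    0.         321.70742193]
 [  0.         357.3413423  198.08450183]
 [  0.           0.           1.        ]] [[ 0.27971256  0.96007972 -0.0027945 ]
 [ 0.92725022 -0.26939093  0.26006836]
 [ 0.24893355 -0.07533559 -0.96558616]] [-0.62506543 -0.03265817  0.39037271]
```

View pics/scene0.png

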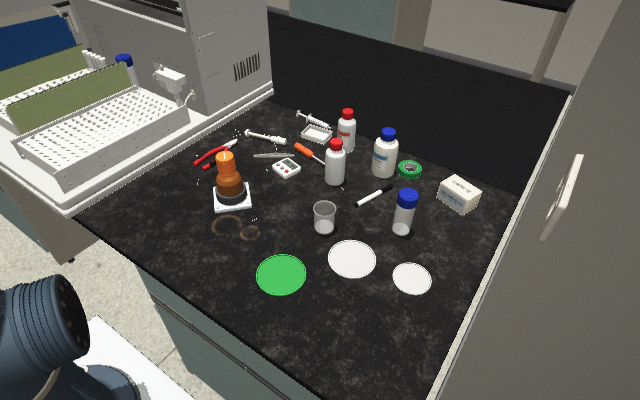

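View pics/top0.png

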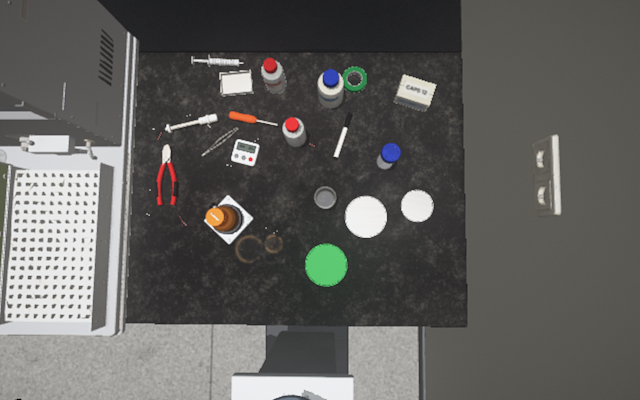

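View pics/wrist0.png

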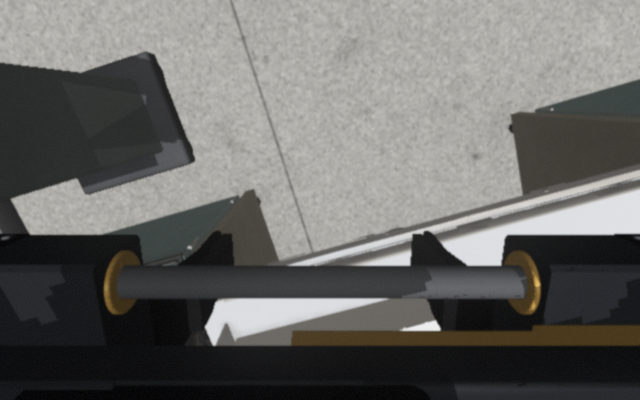

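Dish candidates in the top view are green at (326,265), large white/steel at (366,216) and small white at (417,206). "Not green, larger of its colour" gives (366,216). Orange candidates are the jar cap at (215,218) and the screwdriver handle at (243,117), so the jar cap. I'll check both in crops.

Run:
```python
import cv2,numpy as np
t=cv2.imread("pics/top0.png"); s=cv2.imread("pics/scene0.png")
a=cv2.resize(t[185:255,190:270],None,fx=5,fy=5,interpolation=cv2.INTER_CUBIC)
b=cv2.resize(t[180:250,335:445],None,fx=3.5,fy=3.5,interpolation=cv2.INTER_CUBIC)
c=cv2.resize(s[140:220,200:270],None,fx=5,fy=5,interpolation=cv2.INTER_CUBIC)
def pad(x):
    o=np.zeros((400,x.shape[1],3),np.uint8);o[:min(400,x.shape[0])]=x[:400];return o
cv2.imwrite("pics/crop0.png",np.hstack([pad(a),pad(b)])); cv2.imwrite("pics/crop1.png",c)
```

```text
(no output)
```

View pics/crop0.png

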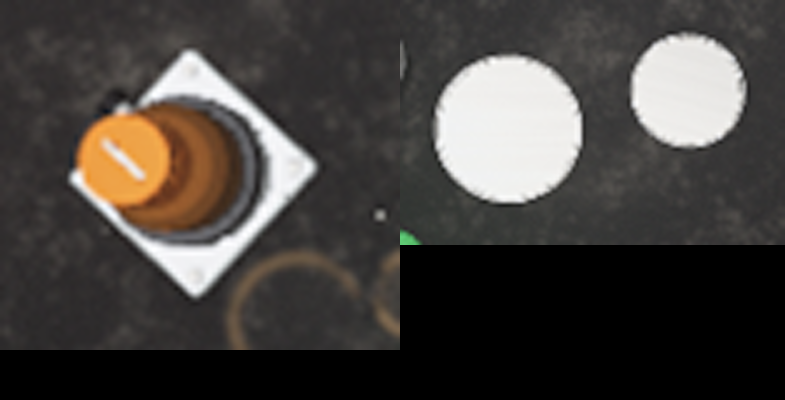

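View pics/crop1.png

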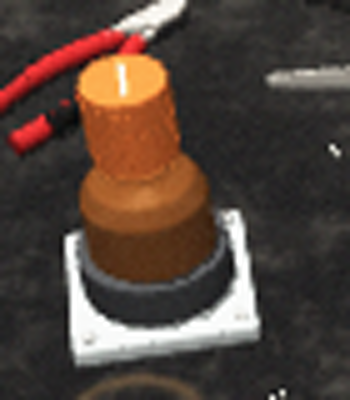

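```bash
cat > h.py <<'E'
import numpy as np
def ray(c,u,v,z):
    K,R,t=c["camera_matrix"],c["R"],c["t"]
    d=R.T@np.linalg.inv(K)@np.array([u,v,1.]); o=-R.T@t
    return o+d*(z-o[2])/d[2]
E
python3 - <<'E'
import cv2,numpy as np
from h import ray
T=np.load("top0.npz");S=np.load("scene0.npz")
p=lambda n,x:print(n,np.round(x,4))
p("cap top T",ray(T,214.4,216.6,.144));p("cap top S",ray(S,224.2,155.6,.144))
p("block T",ray(T,228.3,219.3,.014))
for q in [(190,48),(318,165),(195,298),(70,180)]: p("corner",ray(T,q[0]/5+189.6,q[1]/5+184.6,.014))
p("dish T",ray(T,365.8,216.6,.0085));p("dish S",ray(S,351.7,258.5,.0085))
p("dishL",ray(T,434/3.5-400/3.5+334.6,216.6,.0085));p("dishR",ray(T,582/3.5-400/3.5+334.6,216.6,.0085))
p("bar",ray(T,190+103/5,185+141/5,.144)-ray(T,190+143/5,185+178/5,.144))
p("beaker top",ray(T,326,189,.07));p("beaker bot S",ray(S,324,228,.0))
p("redcap",ray(T,291,125,.132)); p("blue",ray(T,391,152,.122))
from scipy.spatial.transform import Rotation as Ro
print(Ro.from_quat([0.7006116 , -0.10093375,  0.10046043, -0.69918772]).as_matrix())
E
```

```text
cap top T [0.5572 0.1751 0.144 ]
cap top S [0.5574 0.1768 0.144 ]
block T [0.5568 0.1745 0.014 ]
corner [0.624  0.1783 0.014 ]
corner [0.5618 0.1081 0.014 ]
corner [0.4907 0.1718 0.014 ]
corner [0.5528 0.2405 0.014 ]
dish T [ 0.567  -0.1921  0.0085]
dish S [ 0.5646 -0.1927  0.0085]
dishL [ 0.5666 -0.1348  0.0085]
dishR [ 0.5674 -0.2475  0.0085]
bar [0.0172 0.0194 0.    ]
beaker top [ 0.633  -0.0858  0.07  ]
beaker bot S [ 0.6132 -0.0827  0.    ]
redcap [ 7.807e-01 -4.000e-04  1.320e-01]
blue [ 0.7179 -0.2427  0.122 ]
[[ 9.59440160e-01 -9.49314158e-04  2.81910762e-01]
 [-2.81912110e-01 -1.89782236e-03  9.59438357e-01]
 [-3.75791868e-04 -9.99997749e-01 -2.08847015e-03]]
```

The cap axis is at about (0.557, 0.1755), where the top view, scene view and clamp block agree within 2 mm. The dish is at about (0.566, -0.192) with a measured diameter of 113 mm, which matches. Now I'll move over the jar and wind the wrist back on the way.

>>> arm_command(
  plan=[
    [[0.8,-1.75,0],-1.5],
    [[1.6,-3.5,0],-3],
    [[2.5,-5.2,0],-4.5],
    [[3.3,-7,0],-6],
    [[4.2,-8.8,0],-7.5],
  ],
  fingers=1,
  force=14,
)

```text
time: 0.65
position: [0.2811, 0.3781, 0.2224]
tool_rot: [0.63, -0.322, 0.322, -0.63]
ft_force: [0.8, 0.2, -0.9]
grip_width: 0.0865
```

>>> arm_command(
  plan=[
    [[1.5,-1.1,0],-1.6],
    [[3,-2.2,0],-3.2],
    [[4.5,-3.3,0],-4.8],
    [[6,-4.4,0],-6.4],
    [[7.5,-5.5,0],-8],
  ],
)

```text
time: 1.15
position: [0.4697, 0.241, 0.2225]
tool_rot: [-0.481, 0.518, -0.518, 0.481]
ft_force: [0.2, 0.8, 0.1]
grip_width: 0.0871
```

```bash
cat > st.py <<'E'
from rig import get_obs
import numpy as np
from scipy.spatial.transform import Rotation as Ro
o=get_obs();M=Ro.from_quat(o["tool_rot"]).as_matrix()
print("t",o["time"],"p",np.round(o["position"],4),"yaw",np.round(np.degrees(np.arctan2(M[1,2],M[0,2])),1),"q",np.round(o["q"],2),"F",np.round(o["ft_force"],2),"M",np.round(o["moment"],2),"g",round(o["grip_width"],4))
E
python3 st.py
```

```text
t 1.15 p [0.4697 0.241  0.2225] yaw -4.2 q [0.26 0.4  1.68 0.   1.07 0.34] F [0.16 0.79 0.14] M [-0.05  0.04 -0.  ] g 0.0871
```

>>> arm_command(
  plan=[
    [[0.7,-0.5,0],-1.7],
    [[1.4,-1,0],-3.4],
    [[2.1,-1.5,0],-5.1],
    [[2.8,-2.1,0],-6.8],
    [[3.5,-2.6,0],-8.5],
  ],
)

```text
time: 1.65
position: [0.5564, 0.1765, 0.2222]
tool_rot: [-0.261, 0.657, -0.657, 0.26]
ft_force: [0.5, 0.1, 0.1]
grip_width: 0.0871
```

>>> arm_command(
  plan=[
    [[0,0,0],-1.7],
    [[0,0,0],-3.4],
    [[0,0,0],-5.1],
    [[0,0,0],-6.8],
    [[0,0,0],-8.5],
  ],
)

```text
time: 2.15
position: [0.5557, 0.1773, 0.2222]
tool_rot: [0.005, -0.707, 0.707, -0.004]
ft_force: [0.6, 0.0, -0.2]
grip_width: 0.0871
```

>>> arm_command(
  plan=[
    [[0,0,0],-1.7],
    [[0,0,0],-3.4],
    [[0,0,0],-5.1],
    [[0,0,0],-6.8],
    [[0,0,0],-8.5],
  ],
)

```text
time: 2.65
position: [0.5557, 0.1774, 0.2222]
tool_rot: [-0.252, -0.661, 0.661, 0.252]
ft_force: [-0.6, -0.2, 1.2]
grip_width: 0.087
```

```bash
python3 st.py
python3 - <<'E'
from rig import camera
import cv2,numpy as np
for n in("scene","wrist"):
    c=camera(n); cv2.imwrite(f"pics/{n}1.png",c["pixels"][:,:,::-1]); np.savez(f"{n}1.npz",**c)
E
```

```text
t 2.65 p [0.5557 0.1774 0.2222] yaw -131.7 q [0.12 0.47 1.54 0.   1.13 2.42] F [-0.55 -0.22  1.18] M [ 0.01  0.18 -0.03] g 0.087
```

View pics/scene1.png

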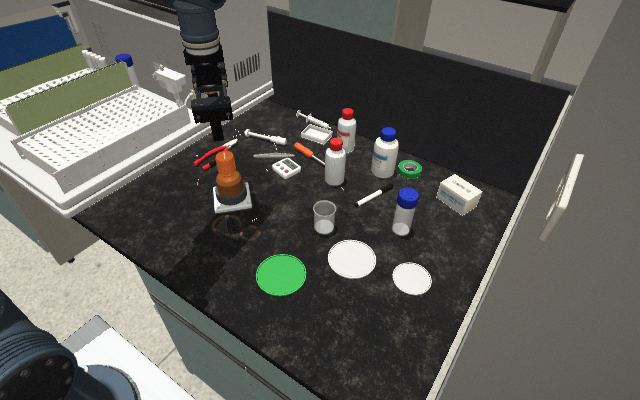

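View pics/wrist1.png

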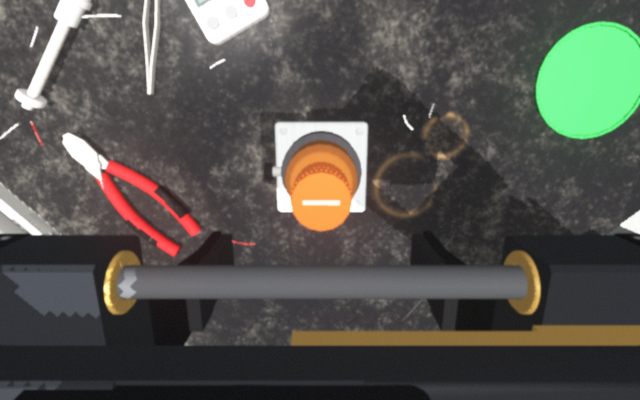

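The scene view shows the gripper over the jar, with tips near (217,130) and the cap top at (225,155). The wrist view shows the cap's bar at (321,203), aligned with the jaws. I'll check the cap position from the wrist camera.

Run:
```python
import numpy as np
from h import ray
W=np.load("wrist1.npz")
print(ray(W,321.2,203,.144),ray(W,321.5,167,.014), ray(W,291,203,.144),ray(W,351.5,203,.144))
S=np.load("scene1.npz")
for x in([.5557,.1774,.222],[.557,.1755,.144]):
    c=S["R"]@np.array(x)+S["t"];u=S["camera_matrix"]@c;print(u[:2]/u[2])
```

```text
[0.55784965 0.17680946 0.144     ] [0.55921383 0.17512371 0.014     ] [0.57192767 0.19252764 0.144     ] [0.54372101 0.16103477 0.144     ]
[218.36358443 128.29716373]
[224.47684324 155.86250984]
```

>>> arm_command(
  plan=[
    [[0.07,-0.04,-1],0],
    [[0.07,-0.04,-2],0],
    [[0.07,-0.04,-3],0],
    [[0.07,-0.04,-4],0],
    [[0.07,-0.04,-4.6],0],
  ],
)

```text
time: 3.25
position: [0.5565, 0.1763, 0.1054]
tool_rot: [-0.248, -0.661, 0.662, 0.25]
ft_force: [-0.4, -0.8, -0.2]
grip_width: 0.087
```

>>> arm_command(
  plan=[
    [[0,0,0],0],
    [[0,0,0],0],
    [[0,0,0],0],
    [[0,0,0],0],
    [[0,0,0],0],
  ],
  fingers=-1,
  force=14,
)

```text
time: 3.75
position: [0.5583, 0.1765, 0.1085]
tool_rot: [0.25, 0.662, -0.661, -0.249]
ft_force: [0.4, -0.4, 0.3]
grip_width: 0.0549
```

```bash
python3 st.py
```

```text
t 3.75 p [0.5583 0.1765 0.1085] yaw -131.3 q [ 0.12  0.63  1.63 -0.    0.88  2.41] F [ 0.39 -0.4   0.27] M [0.05 0.18 0.01] g 0.0549
```

Fingers are still closing.

>>> arm_command(
  plan=[
    [[0,0,0],0],
    [[0,0,0],0],
    [[0,0,0],0],
    [[0,0,0],0],
  ],
)

```text
time: 4.15
position: [0.558, 0.1765, 0.1079]
tool_rot: [0.25, 0.662, -0.661, -0.25]
ft_force: [-0.5, 0.4, 2.5]
grip_width: 0.0431
```

```bash
python3 st.py
```

```text
t 4.15 p [0.558  0.1765 0.1079] yaw -131.4 q [0.12 0.63 1.63 0.   0.88 2.41] F [-0.47  0.35  2.53] M [-0.    0.19  0.  ] g 0.0431
```

Gripped (43 mm, centred). First I'll turn gently, rising with the thread.

>>> arm_command(
  plan=[
    [[0,0,0.01],1.2],
    [[0,0,0.02],2.6],
    [[0,0,0.03],4.2],
    [[0,0,0.04],5.8],
    [[0,0,0.05],7.4],
  ],
)

```text
time: 4.65
position: [0.5578, 0.1764, 0.1088]
tool_rot: [-0.025, -0.707, 0.707, 0.025]
ft_force: [-0.4, -0.1, 1.4]
grip_width: 0.0429
```

```bash
python3 st.py
python3 - <<'E'
from rig import camera
import cv2
c=camera("wrist"); cv2.imwrite("pics/wrist2.png",c["pixels"][:,:,::-1])
E
```

```text
t 4.65 p [0.5578 0.1764 0.1088] yaw -94.0 q [ 0.12  0.63  1.63 -0.    0.88  1.76] F [-0.45 -0.1   1.44] M [-0.04  0.13  0.03] g 0.0429
```

View pics/wrist2.png

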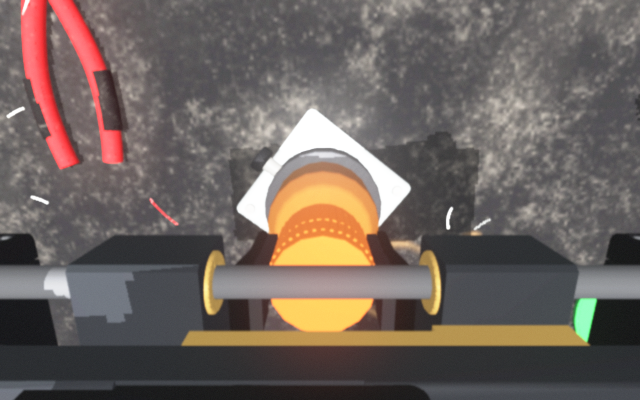

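The cap sits between the fingers at (323,285). Its bar is hidden behind the rod, consistent with it turning along with the jaws. Continuing the stroke.

>>> arm_command(
  plan=[
    [[0,0,0.01],1.7],
    [[0,0,0.02],3.4],
    [[0,0,0.02],5.1],
    [[0,0,0.03],6.8],
    [[0,0,0.04],8.5],
  ],
)

```text
time: 5.2
position: [0.5578, 0.1764, 0.1098]
tool_rot: [0.232, -0.668, 0.668, -0.232]
ft_force: [1.5, 0.4, 1.3]
grip_width: 0.0427
```

>>> arm_command(
  plan=[
    [[0,0,0.01],1.7],
    [[0,0,0.02],3.4],
    [[0,0,0.02],5.1],
    [[0,0,0.03],6.8],
    [[0,0,0.04],8.5],
  ],
)

```text
time: 5.7
position: [0.5578, 0.1763, 0.1108]
tool_rot: [0.458, -0.538, 0.538, -0.458]
ft_force: [-0.7, -0.1, 0.7]
grip_width: 0.0429
```

>>> arm_command(
  plan=[
    [[0,0,0.01],1.7],
    [[0,0,0.02],3.4],
    [[0,0,0.02],5.1],
    [[0,0,0.03],6.8],
    [[0,0,0.04],8.5],
  ],
)

```text
time: 6.2
position: [0.5578, 0.1763, 0.1117]
tool_rot: [0.622, -0.336, 0.336, -0.622]
ft_force: [0.8, -0.3, 0.2]
grip_width: 0.043
```

>>> arm_command(
  plan=[
    [[0,0,0.01],1.7],
    [[0,0,0.02],3.4],
    [[0,0,0.02],5.1],
    [[0,0,0.03],6.8],
    [[0,0,0.04],8.5],
  ],
)

```text
time: 6.7
position: [0.5578, 0.1763, 0.1127]
tool_rot: [0.702, -0.087, 0.087, -0.702]
ft_force: [0.0, -0.5, 0.1]
grip_width: 0.0426
```

>>> arm_command(
  plan=[
    [[0,0,0.01],1.7],
    [[0,0,0.02],3.4],
    [[0,0,0.02],5.1],
    [[0,0,0.03],6.8],
    [[0,0,0.04],8.5],
  ],
)

```text
time: 7.2
position: [0.5578, 0.1764, 0.1137]
tool_rot: [0.686, 0.173, -0.173, -0.686]
ft_force: [0.6, 0.1, 0.2]
grip_width: 0.0428
```

```bash
python3 st.py
```

```text
t 7.2 p [0.5578 0.1764 0.1137] yaw 118.3 q [ 0.12  0.62  1.63 -0.    0.89 -1.95] F [0.59 0.12 0.21] M [0.07 0.01 0.07] g 0.0428
```

>>> arm_command(
  plan=[
    [[0,0,0.01],1.5],
    [[0,0,0.01],3],
    [[0,0,0.02],4.5],
    [[0,0,0.03],6],
    [[0,0,0.03],7],
  ],
)

```text
time: 7.7
position: [0.5577, 0.1764, 0.1144]
tool_rot: [-0.602, -0.371, 0.371, 0.602]
ft_force: [0.3, 0.5, -0.5]
grip_width: 0.0428
```

>>> arm_command(
  plan=[
    [[0,0,0],0],
    [[0,0,0],0],
    [[0,0,0],0],
    [[0,0,0],0],
  ],
  fingers=0.4,
)

```text
time: 8.1
position: [0.5577, 0.1764, 0.1145]
tool_rot: [-0.603, -0.37, 0.37, 0.603]
ft_force: [-0.3, -0.0, 0.7]
grip_width: 0.0595
```

```bash
python3 st.py
python3 - <<'E'
from rig import camera
import cv2,numpy as np
c=camera("scene")["pixels"][90:220,170:300,::-1]; w=camera("wrist")["pixels"][:,:,::-1]
cv2.imwrite("pics/s3.png",np.hstack([cv2.resize(c,(400,400),interpolation=cv2.INTER_CUBIC),w[:,120:520]]))
E
```

```text
t 8.1 p [0.5577 0.1764 0.1145] yaw 153.1 q [ 0.12  0.62  1.63 -0.    0.9  -2.56] F [-0.26 -0.04  0.65] M [0.08 0.04 0.01] g 0.0595
```

View pics/s3.png

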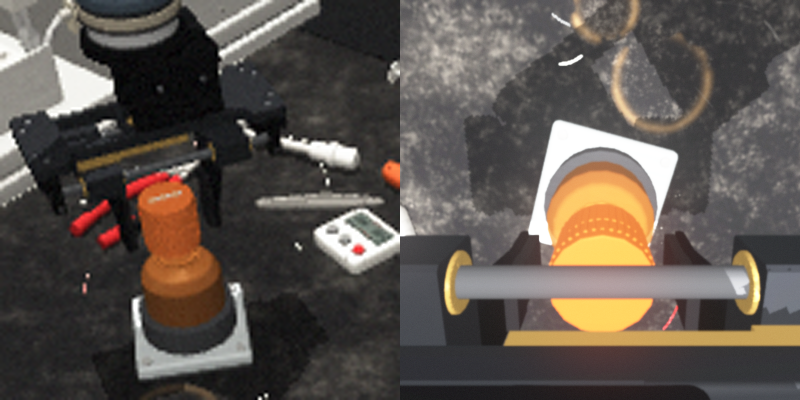

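The cap has turned with the jaws: its bar at crop (163,197) is parallel to the jaw axis. It has risen, and the fingers are clear. Winding back.

>>> arm_command(
  plan=[
    [[0,0,0],-1.7],
    [[0,0,0],-3.4],
    [[0,0,0],-5.1],
    [[0,0,0],-6.8],
    [[0,0,0],-8.5],
  ],
)

```text
time: 8.7
position: [0.5577, 0.1764, 0.1145]
tool_rot: [0.696, 0.124, -0.124, -0.696]
ft_force: [0.1, -0.4, -0.9]
grip_width: 0.0607
```

>>> arm_command(
  plan=[
    [[0,0,0],-1.7],
    [[0,0,0],-3.4],
    [[0,0,0],-5.1],
    [[0,0,0],-6.8],
    [[0,0,0],-8.5],
  ],
)

```text
time: 9.2
position: [0.5578, 0.1764, 0.1146]
tool_rot: [0.694, -0.136, 0.137, -0.694]
ft_force: [0.3, -0.5, -0.7]
grip_width: 0.061
```

>>> arm_command(
  plan=[
    [[0,0,0],-1.7],
    [[0,0,0],-3.4],
    [[0,0,0],-5.1],
    [[0,0,0],-6.8],
    [[0,0,0],-8.5],
  ],
)

```text
time: 9.7
position: [0.5578, 0.1764, 0.1146]
tool_rot: [0.597, -0.379, 0.379, -0.597]
ft_force: [0.5, -0.6, 0.4]
grip_width: 0.0611
```

>>> arm_command(
  plan=[
    [[0,0,0],-1.7],
    [[0,0,0],-3.4],
    [[0,0,0],-5.1],
    [[0,0,0],-6.8],
    [[0,0,0],-8.5],
  ],
)

```text
time: 10.2
position: [0.5578, 0.1764, 0.1146]
tool_rot: [-0.419, 0.569, -0.569, 0.419]
ft_force: [0.1, 0.4, -0.9]
grip_width: 0.0614
```

>>> arm_command(
  plan=[
    [[0,0,0],-1.7],
    [[0,0,0],-3.4],
    [[0,0,0],-5.1],
    [[0,0,0],-6.8],
    [[0,0,0],-8.5],
  ],
)

```text
time: 10.7
position: [0.5578, 0.1764, 0.1146]
tool_rot: [0.184, -0.683, 0.683, -0.184]
ft_force: [-0.1, -0.5, 0.2]
grip_width: 0.0607
```

>>> arm_command(
  plan=[
    [[0,0,0],-1.7],
    [[0,0,0],-3.4],
    [[0,0,0],-5.1],
    [[0,0,0],-6.8],
    [[0,0,0],-8.5],
  ],
)

```text
time: 11.2
position: [0.5578, 0.1764, 0.1146]
tool_rot: [0.076, 0.703, -0.703, -0.076]
ft_force: [0.4, -0.0, -0.7]
grip_width: 0.0608
```

>>> arm_command(
  plan=[
    [[0,0,0],0],
    [[0,0,0],0],
    [[0,0,0],0],
    [[0,0,0],0],
    [[0,0,0],0],
  ],
  fingers=-1,
  force=14,
)

```text
time: 11.7
position: [0.5578, 0.1764, 0.1145]
tool_rot: [-0.073, -0.703, 0.703, 0.073]
ft_force: [0.4, 0.2, -0.6]
grip_width: 0.043
```

```bash
python3 st.py
```

```text
t 11.7 p [0.5578 0.1764 0.1145] yaw -101.8 q [ 0.12  0.62  1.63 -0.    0.9   1.89] F [ 0.35  0.16 -0.56] M [ 0.02  0.26 -0.02] g 0.043
```

>>> arm_command(
  plan=[
    [[0,0,0],0],
    [[0,0,0.01],1.2],
    [[0,0,0.02],2.6],
    [[0,0,0.02],4.2],
    [[0,0,0.03],5.8],
  ],
)

```text
time: 12.2
position: [0.5578, 0.1764, 0.1153]
tool_rot: [0.107, -0.699, 0.699, -0.107]
ft_force: [-0.5, -0.1, -0.9]
grip_width: 0.0429
```

>>> arm_command(
  plan=[
    [[0,0,0.01],1.7],
    [[0,0,0.02],3.4],
    [[0,0,0.02],5.1],
    [[0,0,0.03],6.8],
    [[0,0,0.04],8.5],
  ],
)

```text
time: 12.7
position: [0.5577, 0.1764, 0.1162]
tool_rot: [-0.354, 0.612, -0.612, 0.353]
ft_force: [-0.6, -0.7, -0.2]
grip_width: 0.0428
```

>>> arm_command(
  plan=[
    [[0,0,0.01],1.7],
    [[0,0,0.02],3.4],
    [[0,0,0.02],5.1],
    [[0,0,0.03],6.8],
    [[0,0,0.04],8.5],
  ],
)

```text
time: 13.2
position: [0.5577, 0.1764, 0.1172]
tool_rot: [0.552, -0.443, 0.443, -0.551]
ft_force: [-0.4, -0.5, -0.3]
grip_width: 0.0427
```

>>> arm_command(
  plan=[
    [[0,0,0.01],1.7],
    [[0,0,0.02],3.4],
    [[0,0,0.02],5.1],
    [[0,0,0.03],6.8],
    [[0,0,0.04],8.5],
  ],
)

```text
time: 13.7
position: [0.5577, 0.1764, 0.1182]
tool_rot: [0.674, -0.213, 0.213, -0.674]
ft_force: [-0.2, 0.9, 0.8]
grip_width: 0.0427
```

>>> arm_command(
  plan=[
    [[0,0,0.01],1.7],
    [[0,0,0.02],3.4],
    [[0,0,0.02],5.1],
    [[0,0,0.03],6.8],
    [[0,0,0.04],8.5],
  ],
)

```text
time: 14.2
position: [0.5577, 0.1764, 0.1192]
tool_rot: [0.706, 0.046, -0.046, -0.706]
ft_force: [-0.5, 0.0, -0.6]
grip_width: 0.0425
```

>>> arm_command(
  plan=[
    [[0,0,0.01],1.7],
    [[0,0,0.02],3.4],
    [[0,0,0.02],5.1],
    [[0,0,0.03],6.8],
    [[0,0,0.04],8.5],
  ],
)

```text
time: 14.7
position: [0.5576, 0.1764, 0.1202]
tool_rot: [-0.641, -0.299, 0.299, 0.641]
ft_force: [-0.0, -0.1, -0.4]
grip_width: 0.0425
```

>>> arm_command(
  plan=[
    [[0,0,0.01],1],
    [[0,0,0.02],2],
    [[0,0,0.02],3],
  ],
)

```text
time: 15.0
position: [0.5577, 0.1764, 0.1207]
tool_rot: [-0.597, -0.379, 0.379, 0.597]
ft_force: [0.6, -0.1, -0.8]
grip_width: 0.0428
```

```bash
python3 st.py
python3 - <<'E'
from rig import camera
import cv2,numpy as np
c=camera("scene")["pixels"][90:220,170:300,::-1]
cv2.imwrite("pics/s4.png",cv2.resize(c,(500,500),interpolation=cv2.INTER_CUBIC))
E
```

```text
t 15.0 p [0.5577 0.1764 0.1207] yaw 154.8 q [ 0.12  0.61  1.63  0.    0.91 -2.59] F [ 0.55 -0.11 -0.82] M [0.12 0.13 0.04] g 0.0428
```

View pics/s4.png

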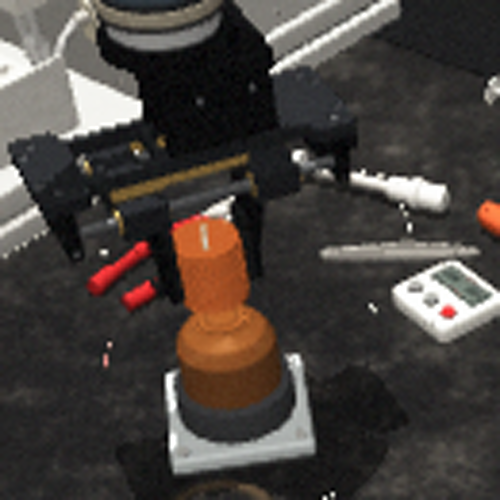

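The bar at (205,236) now lies at about 49° (mod 180). That is what 284° + 257° = 541° of turning without slip would give, so the thread should be free. Lifting slowly while watching the force.

>>> arm_command(
  plan=[
    [[0,0,0.05],0],
    [[0,0,0.1],0],
    [[0,0,0.15],0],
    [[0,0,0.2],0],
  ],
)

```text
time: 15.45
position: [0.5578, 0.1764, 0.126]
tool_rot: [0.598, 0.378, -0.378, -0.598]
ft_force: [0.2, 0.1, 0.0]
grip_width: 0.0431
```

>>> arm_command(
  plan=[
    [[0,0,0.1],0],
    [[0,0,0.2],0],
    [[0,0,0.3],0],
    [[0,0,0.4],0],
    [[0,0,0.5],0],
  ],
)

```text
time: 15.95
position: [0.5578, 0.1764, 0.1386]
tool_rot: [0.598, 0.378, -0.378, -0.598]
ft_force: [0.0, -0.3, -1.0]
grip_width: 0.0424
```

>>> arm_command(
  plan=[
    [[0,0,0.25],0],
    [[0,0,0.5],0],
    [[0,0,0.75],0],
    [[0,0,1],0],
    [[0,0,1.25],0],
  ],
)

```text
time: 16.45
position: [0.5578, 0.1764, 0.1703]
tool_rot: [0.598, 0.378, -0.378, -0.598]
ft_force: [-0.2, -0.3, -0.6]
grip_width: 0.043
```

```bash
python3 st.py
python3 - <<'E'
from rig import camera
import cv2,numpy as np
c=camera("scene")["pixels"][70:220,150:300,::-1]
cv2.imwrite("pics/s5.png",cv2.resize(c,(500,500),interpolation=cv2.INTER_CUBIC))
E
```

```text
t 16.45 p [0.5578 0.1764 0.1703] yaw 154.6 q [ 0.12  0.54  1.59 -0.    1.02 -2.58] F [-0.22 -0.29 -0.61] M [0.07 0.05 0.01] g 0.043
```

View pics/s5.png

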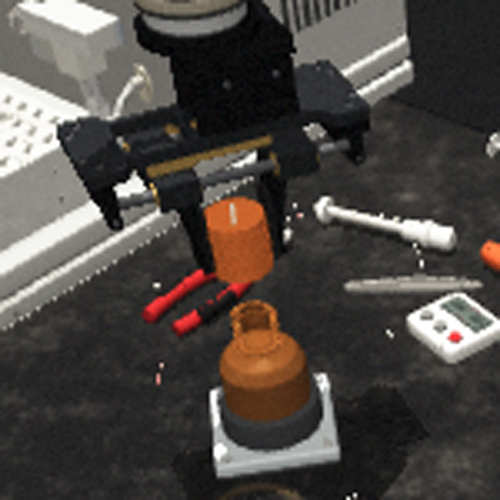

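The cap is off: it sits between the fingers at (240,238) and the jar's open neck shows at (255,320). I'll go to the dish at height, turning the jaws to about 115°, which keeps the gripper body clear of the beaker and blue bottle.

>>> arm_command(
  plan=[
    [[0,0,0.4],-1.6],
    [[0,-0.7,0.8],-3.2],
    [[0.1,-1.8,1.2],-4.8],
    [[0.15,-3.2,1.2],-6.4],
    [[0.2,-4.7,1.2],-8],
  ],
)

```text
time: 17.0
position: [0.563, 0.0583, 0.2002]
tool_rot: [0.691, 0.15, -0.149, -0.691]
ft_force: [1.0, 0.3, -0.3]
grip_width: 0.0427
```

>>> arm_command(
  plan=[
    [[0.05,-1.5,0],0],
    [[0.1,-3,0],0],
    [[0.1,-4.5,0],0],
    [[0.15,-6,0],0],
    [[0.15,-7.5,0],0],
  ],
)

```text
time: 17.5
position: [0.5665, -0.1301, 0.1997]
tool_rot: [0.691, 0.151, -0.151, -0.691]
ft_force: [0.9, 0.4, -1.3]
grip_width: 0.0428
```

>>> arm_command(
  plan=[
    [[0,-1.2,0],0],
    [[0,-2,0],0],
    [[0,-2.5,0],0],
    [[0,-2.5,0],0],
    [[0,-2.5,0],0],
  ],
)

```text
time: 18.0
position: [0.5662, -0.1903, 0.1994]
tool_rot: [-0.69, -0.151, 0.151, 0.691]
ft_force: [0.3, 0.1, 0.2]
grip_width: 0.0426
```

```bash
python3 st.py
python3 - <<'E'
from rig import camera
import cv2,numpy as np
for n in("scene","wrist"):
    c=camera(n); cv2.imwrite(f"pics/{n}6.png",c["pixels"][:,:,::-1]); np.savez(f"{n}6.npz",**c)
E
```

```text
t 18.0 p [ 0.5662 -0.1903  0.1994] yaw 114.6 q [-0.51  0.52  1.53  0.    1.1  -2.51] F [0.25 0.06 0.19] M [0.06 0.04 0.  ] g 0.0426
```

View pics/scene6.png

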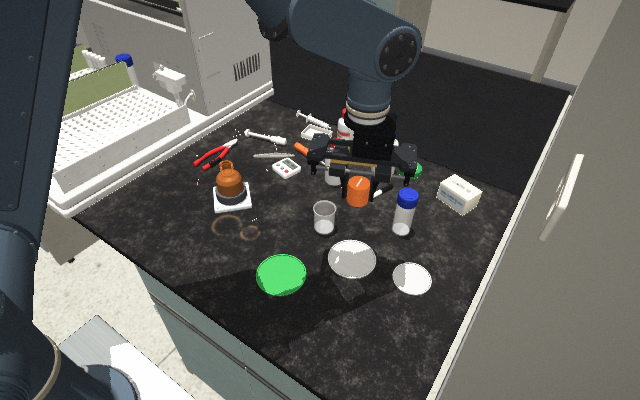

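View pics/wrist6.png

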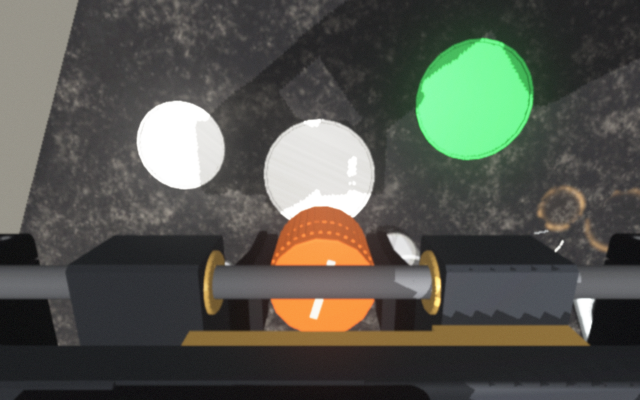

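The cap is held upright over the large steel dish (scene (352,259), wrist about (320,174)). Before lowering I'll check the dish centre from the wrist view and the cap height from the scene view.

Run:
```python
import numpy as np
from h import ray
W=np.load("wrist6.npz");print(ray(W,319.5,174,.0085),ray(W,264,174,.0085),ray(W,375,174,.0085))
S=np.load("scene6.npz")
for x in([.566,-.191,.235],[.566,-.191,.191]):
    c=S["R"]@np.array(x)+S["t"];u=S["camera_matrix"]@c;print(u[:2]/u[2])
import cv2
cv2.imwrite("pics/s6c.png",cv2.resize(cv2.imread("pics/scene6.png")[150:230,310:410],None,fx=6,fy=6,interpolation=cv2.INTER_CUBIC))
```

```text
[ 0.5661662 -0.190824   0.0085   ] [ 0.58954258 -0.24143427  0.0085    ] [ 0.54278452 -0.14020228  0.0085    ]
[359.93103069 182.94071353]
[358.00739157 199.81139994]
```

View pics/s6c.png

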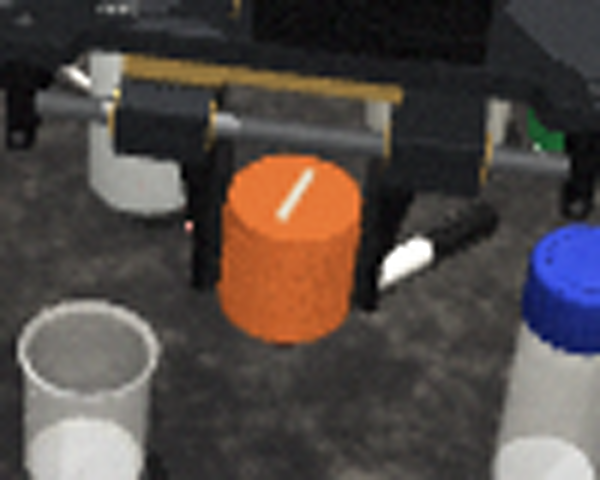

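>>> arm_command(
  plan=[
    [[0,-0.05,-1],0],
    [[0,-0.05,-2],0],
    [[0,-0.05,-3],0],
    [[0,-0.05,-4],0],
    [[0,-0.05,-5],0],
  ],
)

```text
time: 18.6
position: [0.5668, -0.1909, 0.0739]
tool_rot: [-0.691, -0.152, 0.151, 0.691]
ft_force: [0.1, 0.1, -0.2]
grip_width: 0.0429
```

>>> arm_command(
  plan=[
    [[0,0,-0.5],0],
    [[0,0,-1],0],
    [[0,0,-1.5],0],
    [[0,0,-1.8],0],
    [[0,0,-2],0],
  ],
)

```text
time: 19.1
position: [0.5666, -0.1923, 0.0242]
tool_rot: [0.691, 0.151, -0.151, -0.691]
ft_force: [-0.3, -0.4, -1.1]
grip_width: 0.0432
```

```bash
python3 st.py
python3 - <<'E'
from rig import camera
import cv2,numpy as np
c=camera("scene")["pixels"][200:300,290:420,::-1]
cv2.imwrite("pics/s7.png",cv2.resize(c,(780,600),interpolation=cv2.INTER_CUBIC))
E
```

```text
t 19.1 p [ 0.5666 -0.1923  0.0242] yaw 114.6 q [-0.51  0.77  1.63 -0.    0.74 -2.51] F [-0.25 -0.37 -1.11] M [ 0.05 -0.01  0.  ] g 0.0432
```

View pics/s7.png

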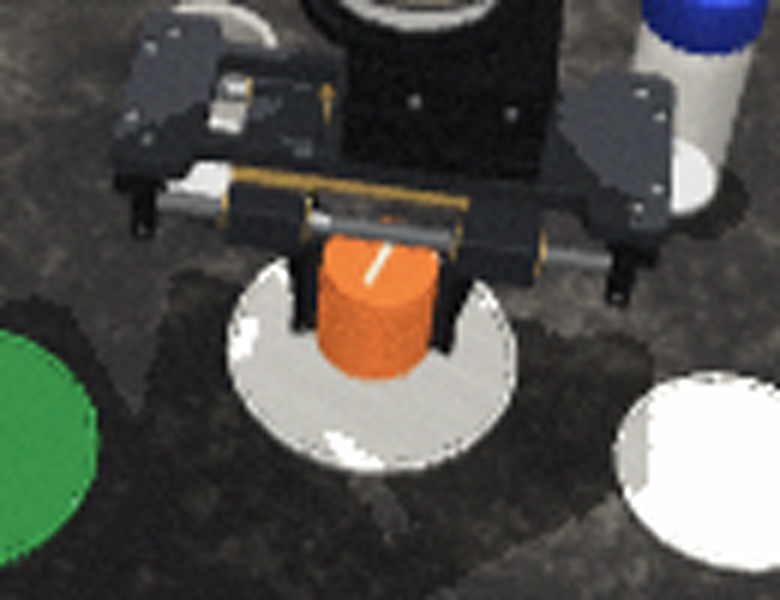

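The scene crop puts the cap top at (359,183), which matches the predicted z of 0.235. The cap's lower edge is therefore about 8.5 mm below the TCP, and contact should come at TCP z of about 0.0115. In the last picture the cap is over the dish near its middle. Lowering in small steps.

>>> arm_command(
  plan=[
    [[0,0,-0.1],0],
    [[0,0,-0.2],0],
    [[0,0,-0.28],0],
    [[0,0,-0.36],0],
    [[0,0,-0.4],0],
  ],
)

```text
time: 19.65
position: [0.5665, -0.1924, 0.0145]
tool_rot: [0.691, 0.151, -0.151, -0.691]
ft_force: [-0.7, -0.6, -1.8]
grip_width: 0.0431
```

>>> arm_command(
  plan=[
    [[0,0,-0.03],0],
    [[0,0,-0.06],0],
    [[0,0,-0.06],0],
  ],
)

```text
time: 19.95
position: [0.5665, -0.1923, 0.013]
tool_rot: [-0.691, -0.151, 0.151, 0.691]
ft_force: [0.5, -0.7, -0.5]
grip_width: 0.0427
```

>>> arm_command(
  plan=[
    [[0,0,-0.03],0],
    [[0,0,-0.05],0],
    [[0,0,-0.05],0],
  ],
)

```text
time: 20.25
position: [0.5665, -0.1923, 0.0118]
tool_rot: [-0.691, -0.151, 0.151, 0.691]
ft_force: [0.0, -0.4, -0.6]
grip_width: 0.0427
```

```bash
python3 st.py
```

```text
t 20.25 p [ 0.5665 -0.1923  0.0118] yaw 114.6 q [-0.51  0.79  1.64  0.    0.71 -2.51] F [ 0.05 -0.42 -0.62] M [ 0.02  0.05 -0.03] g 0.0427
```

>>> arm_command(
  plan=[
    [[0,0,-0.02],0],
    [[0,0,-0.04],0],
    [[0,0,-0.04],0],
  ],
)

```text
time: 20.55
position: [0.5665, -0.1924, 0.0114]
tool_rot: [0.691, 0.151, -0.151, -0.691]
ft_force: [-1.8, 0.7, 3.9]
grip_width: 0.0425
```

>>> arm_command(
  plan=[
    [[0,0,-0.02],0],
    [[0,0,-0.04],0],
    [[0,0,-0.04],0],
  ],
)

```text
time: 20.85
position: [0.5666, -0.1924, 0.0113]
tool_rot: [0.691, 0.151, -0.151, -0.691]
ft_force: [-2.0, 0.2, 10.4]
grip_width: 0.0427
```

Contact came at 0.0114, as predicted. I'll ease the pressure, open modestly and rise.

>>> arm_command(
  plan=[
    [[0,0,0.04],0],
    [[0,0,0.06],0],
    [[0,0,0.06],0],
  ],
)

```text
time: 21.15
position: [0.5667, -0.1925, 0.0114]
tool_rot: [0.691, 0.151, -0.151, -0.691]
ft_force: [-0.2, -0.1, 3.0]
grip_width: 0.0431
```

>>> arm_command(
  plan=[
    [[0,0,0],0],
    [[0,0,0],0],
    [[0,0,0],0],
    [[0,0,0],0],
    [[0,0,0],0],
  ],
  fingers=0.4,
)

```text
time: 21.65
position: [0.5665, -0.1923, 0.0111]
tool_rot: [-0.691, -0.151, 0.151, 0.691]
ft_force: [-0.5, 0.1, 0.3]
grip_width: 0.0605
```

>>> arm_command(
  plan=[
    [[0,0,0.3],0],
    [[0,0,0.7],0],
    [[0,0,1.2],0],
    [[0,0,1.8],0],
    [[0,0,2.5],0],
  ],
)

```text
time: 22.15
position: [0.5666, -0.1924, 0.0754]
tool_rot: [0.691, 0.151, -0.151, -0.691]
ft_force: [0.3, 0.2, -0.3]
grip_width: 0.0609
```

>>> arm_command(
  plan=[
    [[0,0,1],0],
    [[0,0,2],0],
    [[0,0,3],0],
    [[0,0,4],0],
    [[0,0,5],0],
  ],
)

```text
time: 22.65
position: [0.5664, -0.1923, 0.2014]
tool_rot: [0.691, 0.151, -0.15, -0.69]
ft_force: [0.6, -0.2, -0.8]
grip_width: 0.0609
```

```bash
python3 st.py
python3 - <<'E'
from rig import camera
import cv2,numpy as np
c=camera("scene");np.savez("scene8.npz",**c);c=c["pixels"][:,:,::-1];cv2.imwrite("pics/scene8.png",c)
cv2.imwrite("pics/s8.png",cv2.resize(c[200:300,290:420],(780,600),interpolation=cv2.INTER_CUBIC))
c=camera("top");cv2.imwrite("pics/top8.png",c["pixels"][:,:,::-1]);
E
```

```text
t 22.65 p [ 0.5664 -0.1923  0.2014] yaw 114.6 q [-0.51  0.52  1.53 -0.    1.1  -2.51] F [ 0.56 -0.18 -0.77] M [0.02 0.06 0.  ] g 0.0609
```

View pics/s8.png

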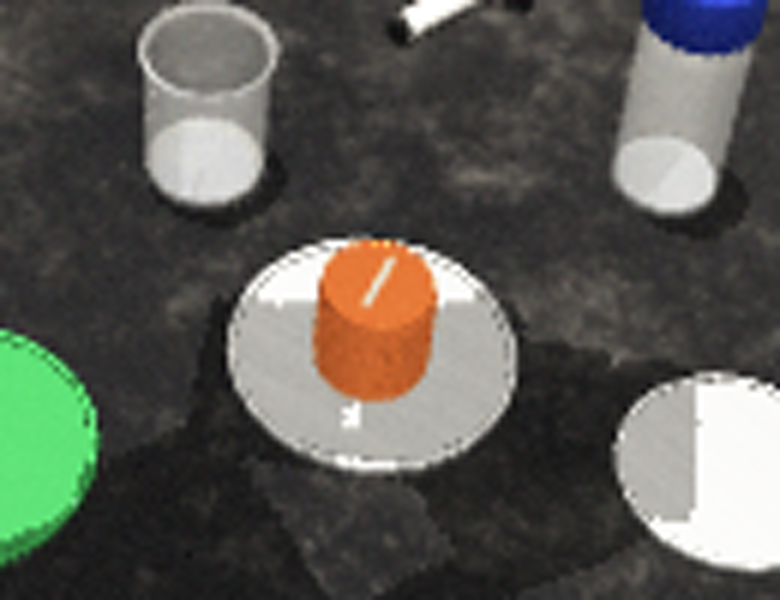

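View pics/scene8.png

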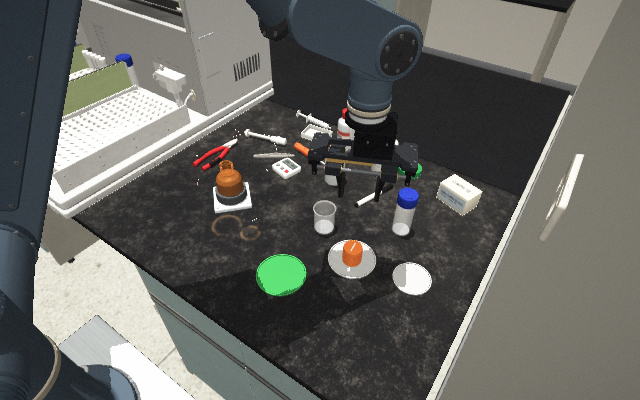

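The cap stands upright in the middle of the dish at scene (352,254). The beaker at (324,217) and blue bottle at (403,212) are unmoved, and the gripper is clear. Handing in.

Run:
```python
import numpy as np
from h import ray
S=np.load("scene8.npz");print(ray(S,290+378/6,200+284/6,.047))
from rig import hand_in
hand_in()
```

```text
[ 0.56543939 -0.19229114  0.047     ]
the job is handed in; nothing more can be done
```

The cap is off the jar and standing upright, open end down, in the larger steel dish. I handed the job in at about 23 s of the 72 s allowed; the hand-in reports no verdict.

- **Unscrewing:** I turned the cap anticlockwise in two grips of 284° and 257°, 541° in all, at 14 N, raising the hand with the thread. The white bar ended at the angle expected for no slip. Lifting met no resistance, with wrist force under about 1.5 N.
- **Placing:** I carried the cap over at height and lowered it in small steps. It touched the dish floor at the predicted height, and I pressed to about 10 N before easing off. I then opened the fingers partway and rose clear.
- **Last checks:** the final picture puts the cap axis at about (0.565, -0.192), within about 2 mm of the measured dish centre. The beaker and blue bottle stood where they were. The red bottle was partly hidden by the arm in the last scene picture; the arm's path passed about 0.2 m from it.

No check failed. The position estimates from the different cameras agreed to about 2 mm.

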